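Shift the drip arm one hole and hold its lock pin home

ROBOT

A 7-joint arm with a two-finger parallel gripper is mounted at the origin on the work surface. World frame = base frame: x ahead of the robot, y to its left, z up, the work surface at z = 0. Lengths are in m, angles in rad, forces in N, time in s.
With the tool pointing down it reaches from about 0.425 to 0.875 m from the base axis. Payload 4.7 kg.
Tool frame: the origin (TCP) lies where the fingers leave the gripper's body, on its centre line; the fingertips stand 70 mm ahead of it and the grasp point (between the pads) lies 51 mm ahead of it; z points along the fingers, y is the line along which they close (so a half turn about z gives the same grasp; the last joint's range is limited). The gripper opens to 87 mm and grips with 3 to 60 N. Pads are 19 mm wide; open, the fingers measure 117 mm over their backs; the gripper's body (75 mm by 190 mm) begins 51 mm behind the grasp point.
Start: joints at [1.182, 0.321, -0.07, 1.45, 0.023, 1.371, -0.057], TCP at [0.255, -0.598, 0.292] pointing down, gripper open.
Joint ranges: [-2.86, 2.86], [-0.3, 2.09], [-1.38, 1.24], [0.06, 2.45], [-1.56, 4.7], [0.09, 2.05], [-2.69, 2.69]. Speed limits (rad/s): [2.57, 2.57, 3.14, 3.14, 3.14, 3.14, 3.14].

INTERFACE

Orientations are given as a rotation vector (axis times angle).
In Python, from bench import get_state, get_image, get_calibration, close_job gives the robot as it stands.
- The arm moves only by the tool send_rows, never from a script. Its argument "rows" is a list of rows, each an object of numbers: "hand": the finger opening in mm, from 0 to 87; "x", "y", "z": the shift along the world's x, y, z in mm; "roll": the turn about the world's z in degrees. A call has 1 to 10 rows; each row shifts and turns the commanded pose from where the row before left it; what a row does not reach is not made up. A row lasts 1/10 s, in which the tool goes at most 50 mm and 8.59 degrees, less where a joint would pass 70% of its speed; a pose out of reach is approached as far as the arm can. A call is refused whole if a number of a shift passes 50 or a number of a turn 8.59, either way. A call with a gripper value outside its range is refused whole. The fingers move at their own pace and stop on an object; "force" is the grip in N (left out, the last holds). Time passes only in rows, so rows that do not move let the fingers close. It gives the time, the measured TCP pose, the force, the opening and the grip force at its end, in the units of the state.
- get_state(): the state, without advancing time (a new reading comes with each control period).
- get_image(name): name is "scene" or "top" or "wrist"; returns the picture (400x640x3 uint8, blue, green, red); there is no depth.
- get_calibration(name): a dict with "mtx" (3x3 intrinsics, pixels), "world_from_camera" (4x4, takes a point from camera to world coordinates). Camera axes: x right, y down, z forward; pixel columns grow to the right and rows downward; lengths in m; the calibration is good to about 2 mm. A picture is of the moment at which its call begins: read the wrist's pose just before it. get_calibration takes no time and is no camera call; for the wrist camera it gives the pose at the moment of the call.
- close_job(): hands the job in; it is judged then, once.
The state is a dict: "time": time; "joint_positions": joint angles; "qd": joint speeds; "joint_torque": joint torques, N m; "position": TCP position; "tool_rot": TCP orientation; "ft_force": force on the tool from outside, world axes, zero at the start; "torque": the same for the moment, N m; "grip_width": opening from 0.0 (shut) to 1.0 (fully open); "grip_force": force on a finger pad.
Only numpy, scipy, OpenCV 4.12 (cv2) and the standard library are available. Lean on these libraries where they do the work, as an engineer would, in place of code of your own. Each camera call takes 0.05 s, during which the arm holds its last target. There are 200 camera calls.

TASK

The drip nozzle has to stand over the edge of the grinding lap. Gently pinch the black knob of the spring lock plunger (never more than 60 N on it in all, both fingers together), pull it up until the pin is clear, slide the tube section along its rail to the very next hole towards the end where the round lap pan stands, and let the pin drop fully home in that hole. Finish while still holding the knob with the pin down, and leave all the other things on the bench where they lie.

Things in the scene. Friction and masses are not known exactly. Their poses are not given: they have to be found in the camera images.
- rail: fixed level square aluminium tube, 30 x 30 mm, 320 mm long, top 95 mm above the bench, on two cream end feet (44 x 30 mm, 104 mm tall, centred at y = -165 and 165 mm). Origin on the bench under the middle hole; y along the rail, z up, x away from the robot. Five 14 mm holes in its top at y = -100, -50, 0, 50, 100 mm. Place and yaw (within 0.5 rad) vary
- slide (a joint): m along the rail's +y of the steel tube section (sleeve 40 mm wide, 70 mm long, 60 to 100 mm above the bench, 0.35 to 0.7 kg), limits -0.1 to 0.1. It starts pinned in the middle hole (within 1.5 mm of 0; the pin has 2 mm of play either way); next holes at -0.05 and 0.05. Unlocked, it slides with about 2 N of friction. It carries a copper drip pipe
- plunger (a joint): lift in m of the lock plunger: 0 is fully home (pin 10 mm deep in a hole), clear of the hole from 0.010, end stop at 0.016. A spring pushes it down with 5 N at 0, 9 N at 0.016. Let down between holes, the round-tipped 10 mm pin rides on the rail at about 0.010
- knob (a point): point on the axis of the plunger's upright ribbed black knob, 24 mm in diameter, 36 mm tall, over the section's middle; with the pin home it is 130 mm above the bench, 18 mm below the knob's top. Under the knob is a 19 mm collar at 100 to 110 mm. Axes as rail. Forces of both fingers on knob and section must stay under 60 N added up: grip with 10 to 20 N per finger
- nozzle (a point): lower tip of the brass drip nozzle, carried by the section 172 mm out from the rail's middle on the pan's side, 84 mm above the bench; the copper pipe runs 110 mm above the bench at most
- pan: fixed round cream pan, 210 mm in diameter, 75 mm tall, holding a 152 mm grey metal lap disc (top at 55 mm) with a black nut; origin at the centre of its underside, 170 mm behind the rail and 115 mm to one side of the rail's middle (rail y +115 or -115 mm: the end to slide towards)
- dop_block: fixed wooden block, 100 x 120 x 45 mm, with small brass rods standing in it up to 75 mm; origin under its centre; it stands at the other end, where the pan does not
- gear_a: loose dark toothed disc, 52 mm in diameter, 10 mm thick, lying on the lap; origin under its centre; leave alone
- gear_b: loose steel toothed disc, 60 mm in diameter, 10 mm thick, on the bench in front of the rail; origin under its centre; leave alone
- hex_key: loose L-shaped steel key, 75 x 28 mm, 5 mm thick, lying in front of the rail; origin under the middle of its long leg; leave alone
- polish_jar: loose amber jar, 42 mm in diameter, 55 mm tall, beyond the +y end of the rail; origin under its centre; leave alone
- loupe: loose folding magnifier, about 50 x 26 x 17 mm, in front of the rail; origin under its case; leave alone
- spare_dop: loose brass holder, a 16 mm cube with a thin rod either side, 62 mm long, in front of the rail; origin under the cube; leave alone
- brush: loose brush lying beyond the -y end of the rail, low; origin on its underside; leave alone
Things that resemble listed ones, but are neither listed nor needed, are in the scene too. Leave any brown or purple look-alike of the pan alone.

How it is judged:
By the outcome, as a careful person would: the job done as asked, in the order asked, and still so for the second after the job is handed in, while the arm keeps its last pose, push and grip.
It also fails if it takes over 32 s, if anything falls off the work surface, if the arm or the gripper's body presses on something with over 40 N, if the wrist force passes 120 N, or if a joint passes its speed limit or range.

## Working session

There is one attempt and no reset: what is moved stays moved. The work goes in short steps, Python scripts to look and compute and a tool call to move; the robot and the scene stay as the last step left them, time stands still between calls to the robot, and variables do not carry over. Pictures are saved under pics/ and viewed, at most 10 in all, crops included, and the job is handed in when it is done.

Besides the shell and the picture viewer there is one more tool, called as a command line: name --argument value ..., lists and objects as JSON in quotes. send_rows: Moves the arm, as the interface text tells. Its arguments: {"type":"object","properties":{"rows":{"type":"array","items":{"type":"object","properties":{"hand":{"type":"number"},"x":{"type":"number"},"y":{"type":"number"},"z":{"type":"number"},"roll":{"type":"number"}}}},"force":{"type":"number"}},"required":["rows"]}

```bash
mkdir -p pics
python3 - <<'E'
from bench import *
import cv2
s=get_state();print(s)
for n in("scene","top"):
    cv2.imwrite(f"pics/{n}0.png",get_image(n));c=get_calibration(n);print(n,c)
E
```

```text
{'time': 0.0, 'joint_positions': array([ 1.18208721,  0.32182296, -0.07009102,  1.45170303,  0.02259914,
        1.37077608, -0.05685933]), 'qd': array([ 0.0008165 , -0.00095457, -0.00122969, -0.00063651, -0.00162203,
        0.00022554,  0.00153167]), 'joint_torque': array([-2.96711187e-05, -4.91296363e+01, -4.03870884e-01, -3.12527168e+01,
       -6.38241973e-02,  4.37527313e-02,  1.89922807e-04]), 'position': array([ 0.25459943, -0.59759907,  0.29114738]), 'tool_rot': array([-3.07624155e+00, -6.28209050e-01,  7.50510977e-04]), 'ft_force': array([-0.24973788,  0.36919458,  0.12543991]), 'torque': array([0.01271503, 0.04811427, 0.03472324]), 'grip_force': 0.0, 'grip_width': 0.9982674911079594}
scene {'mtx': array([[417.60187066,   0.        , 324.72063234],
       [  0.        , 417.60187066, 198.21526069],
       [  0.        ,   0.        ,   1.        ]]), 'world_from_camera': array([[-0.64080662,  0.57828836, -0.50492518,  1.09478009],
       [ 0.7676176 ,  0.49241953, -0.41022703,  0.62793681],
       [ 0.01140551, -0.65046566, -0.75945003,  1.02683119],
       [ 0.        ,  0.        ,  0.        ,  1.        ]])}
top {'mtx': array([[412.70008839,   0.        , 311.921358  ],
       [  0.        , 412.70008839, 207.70874242],
       [  0.        ,   0.        ,   1.        ]]), 'world_from_camera': array([[ 2.09086596e-02, -9.75329950e-01,  2.19759680e-01,
         2.75615773e-01],
       [-9.99773092e-01, -2.12926702e-02,  6.21298268e-04,
         1.46410184e-01],
       [ 4.07329958e-03, -2.19722805e-01, -9.75553841e-01,
         1.14646282e+00],
       [ 0.00000000e+00,  0.00000000e+00,  0.00000000e+00,
         1.00000000e+00]])}
```

View pics/scene0.png

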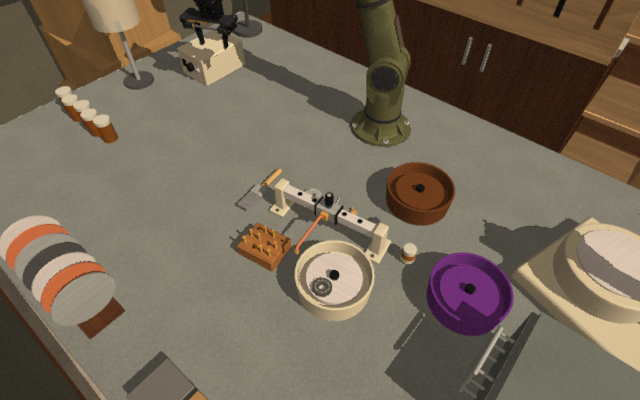

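View pics/top0.png

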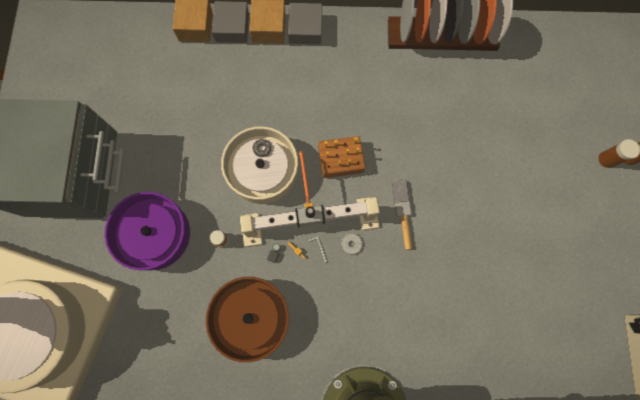

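The knob is at top (310,212) and scene (329,200). The cream pan with grey lap is at top (260,163) and scene (335,280). The brown pan at top (248,318) and the purple one at top (147,231) are look-alikes. The jar at top (218,237) marks the +y end, which is also the pan's end. I'll confirm this in an enlarged crop.

Run:
```python
import cv2,numpy as np
a=cv2.resize(cv2.imread("pics/top0.png")[190:250,230:390],None,fx=5,fy=5,interpolation=cv2.INTER_CUBIC)
b=cv2.resize(cv2.imread("pics/scene0.png")[172:232,260:420],None,fx=5,fy=5,interpolation=cv2.INTER_CUBIC)
cv2.imwrite("pics/crop1.png",np.vstack([a,b]))
```

```text
(no output)
```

View pics/crop1.png

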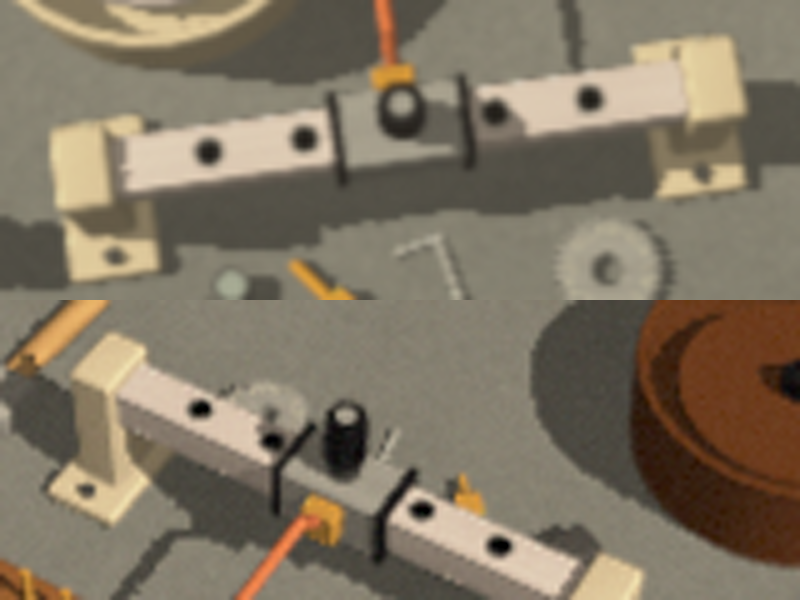

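The crop shows the black knob on the grey section. Rail holes are at crop-top (208,152), (305,139), (494,112) and (590,99). The knob's top is at crop-top (402,103), and at (347,411) in the lower half.

```bash
cat > h.py <<'E'
import numpy as np
from bench import get_calibration
def plane(name,uv,z,c=None):
    c=c or get_calibration(name); T=c["world_from_camera"]
    d=T[:3,:3]@np.linalg.solve(c["mtx"],[uv[0],uv[1],1]); o=T[:3,3]
    return o+d*(z-o[2])/d[2]
E
python3 - <<'E'
from h import *
f=lambda x,y,u,v:((x+.5)/5-.5+u,(y+.5)/5-.5+v)
H=[plane("top",f(x,y,230,190),.095) for x,y in((208,152),(305,139),(494,112),(590,99))]
S=[plane("scene",f(x,y,260,172),.095) for x,y in((499,245),(422,210),(272,141),(200,108))]
for h in (H,S):
    h=np.array(h);print(h.round(4),h.mean(0).round(4)); d=np.polyfit([.1,.05,-.05,-.1],h,1)[0];print(d, np.arctan2(-d[0],d[1]))
print(plane("top",f(402,103,230,190),.148),plane("scene",f(347,111,260,172),.148))
print(plane("top",(260,163),.055))
from scipy.spatial.transform import Rotation as R
from bench import get_state
print(R.from_rotvec(get_state()["tool_rot"]).as_matrix().round(3))
E
```

```text
[[0.4775 0.252  0.095 ]
 [0.4855 0.2019 0.095 ]
 [0.502  0.1039 0.095 ]
 [0.51   0.0539 0.095 ]] [0.4937 0.1529 0.095 ]
[-1.62874053e-01  9.88350856e-01  1.75541673e-16] 0.16332583802431266
[[0.4756 0.252  0.095 ]
 [0.4839 0.2034 0.095 ]
 [0.5003 0.1046 0.095 ]
 [0.5085 0.0553 0.095 ]] [0.4921 0.1538 0.095 ]
[-1.64220335e-01  9.84364388e-01  4.38854184e-16] 0.165306429951035
[0.49410932 0.15167109 0.148     ] [0.49024187 0.15191851 0.148     ]
[0.6455892  0.29393284 0.055     ]
[[ 0.92   0.392 -0.001]
 [ 0.392 -0.92   0.002]
 [-0.    -0.002 -1.   ]]
```

The rail's yaw is about 0.164 rad, and the hole spacing and height match the description. The knob is at about (0.492, 0.152). I'll close the fingers along the rail, which needs about −13.7° of roll, and bow the path outwards to stay within reach.

send_rows --rows '[{"x": 20,"y": 35,"roll": -1.4},{"x": 20,"y": 35,"roll": -1.4},{"x": 20,"y": 35,"roll": -1.4},{"x": 20,"y": 35,"roll": -1.4},{"x": 20,"y": 35,"roll": -1.4},{"x": 20,"y": 35,"roll": -1.4},{"x": 20,"y": 35,"roll": -1.4},{"x": 20,"y": 35,"roll": -1.4},{"x": 20,"y": 35,"roll": -1.4},{"x": 20,"y": 35,"roll": -1.1}]'

```text
schema error: expected keys hand, x, y, z, roll
```

send_rows --rows '[{"x": 4,"y": 35,"hand": 70},{"x": 4,"y": 35},{"x": 4,"y": 35},{"x": 4,"y": 35},{"x": 4,"y": 35},{"x": 4,"y": 35},{"x": 4,"y": 35},{"x": 4,"y": 35},{"y": 35},{"y": 35}]'

```text
schema error: expected keys hand, x, y, z, roll
```

send_rows --rows '[{"x": 20,"y": 35,"z": 0,"roll": -1.4,"hand": 70},{"x": 20,"y": 35,"z": 0,"roll": -1.4,"hand": 70},{"x": 20,"y": 35,"z": 0,"roll": -1.4,"hand": 70},{"x": 20,"y": 35,"z": 0,"roll": -1.4,"hand": 70},{"x": 20,"y": 35,"z": 0,"roll": -1.4,"hand": 70},{"x": 20,"y": 35,"z": 0,"roll": -1.4,"hand": 70},{"x": 20,"y": 35,"z": 0,"roll": -1.4,"hand": 70},{"x": 20,"y": 35,"z": 0,"roll": -1.4,"hand": 70},{"x": 20,"y": 35,"z": 0,"roll": -1.4,"hand": 70},{"x": 20,"y": 35,"z": 0,"roll": -1.1,"hand": 70}]'

```text
time: 1.1
position: [0.4551, -0.2464, 0.292]
tool_rot: [3.131, 0.255, -0.001]
ft_force: [1.2, 0.7, -0.2]
grip_width: 0.799
grip_force: 0.0
```

send_rows --rows '[{"x": 4,"y": 40,"z": 0,"roll": 0,"hand": 70},{"x": 4,"y": 40,"z": 0,"roll": 0,"hand": 70},{"x": 4,"y": 40,"z": 0,"roll": 0,"hand": 70},{"x": 4,"y": 40,"z": 0,"roll": 0,"hand": 70},{"x": 4,"y": 40,"z": 0,"roll": 0,"hand": 70},{"x": 4,"y": 40,"z": 0,"roll": 0,"hand": 70},{"x": 4,"y": 40,"z": 0,"roll": 0,"hand": 70},{"x": 4,"y": 40,"z": 0,"roll": 0,"hand": 70},{"x": 4,"y": 40,"z": 0,"roll": 0,"hand": 70},{"x": 1,"y": 38,"z": 0,"roll": 0,"hand": 70}]'

```text
time: 2.1
position: [0.4916, 0.1516, 0.2921]
tool_rot: [3.131, 0.257, -0.0]
ft_force: [-0.3, 0.4, -0.1]
grip_width: 0.806
grip_force: 0.0
```

Run:
```python
from bench import *
import cv2,pickle
get_image("wrist")
s=get_state();c=get_calibration("wrist");i=get_image("wrist");cv2.imwrite("pics/w1.png",i)
pickle.dump(c,open("c1.pkl","wb"));print(s["position"],s["tool_rot"],s["time"],c)
```

```text
[0.49028223 0.15933141 0.2924493 ] [-3.12451444e+00 -2.70044153e-01 -1.13491314e-03] 2.15 {'mtx': array([[300.06953423,   0.        , 317.45401464],
       [  0.        , 300.06953423, 196.23076559],
       [  0.        ,   0.        ,   1.        ]]), 'world_from_camera': array([[ 0.17161996, -0.94394751, -0.28197464,  0.56729627],
       [-0.98514695, -0.16608262, -0.04361243,  0.17192297],
       [-0.00566324,  0.28527122, -0.9584301 ,  0.38456547],
       [ 0.        ,  0.        ,  0.        ,  1.        ]])}
```

View pics/w1.png

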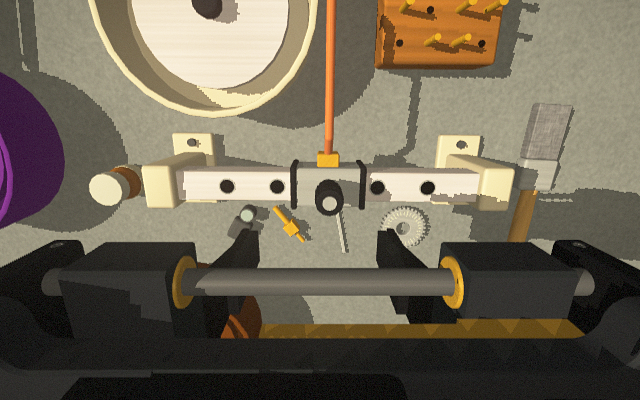

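The wrist view shows rail holes at (227,186), (277,187), (377,187) and (428,188). The knob's top is at (330,203), centred between the fingers.

Run:
```python
from bench import *
import cv2,pickle
from h import *
c=get_calibration("wrist");i=get_image("wrist");s=get_state();cv2.imwrite("pics/w2.png",i)
a=cv2.imread("pics/w1.png");print(np.abs(a.astype(int)-i).mean())
sh,_=cv2.phaseCorrelate(a[120:230,140:520].mean(2),i[120:230,140:520].mean(2).astype(float));print("shift",sh,s["position"],s["qd"].round(3))
for cc in(pickle.load(open("c1.pkl","rb")),c):
  d=(0,0) if cc is not c else sh
  H=np.array([plane("wrist",(u+d[0],v+d[1]),.095,cc) for u,v in((227,186),(277,187),(377,187),(428,188))])
  print(H.mean(0).round(4),np.polyfit([.1,.05,-.05,-.1],H,1)[0].round(3),plane("wrist",(330+d[0],203+d[1]),.148,cc).round(4))
```

```text
8.433983072916666
shift (-3.059822682088793, -0.5128624086822668) [0.49089461 0.15309537 0.29205707] [ 0.037 -0.01   0.065  0.013  0.025  0.007  0.016]
[0.4933 0.1508 0.095 ] [-0.165  0.988  0.   ] [0.4937 0.1499 0.148 ]
[0.4932 0.1507 0.095 ] [-0.166  0.987  0.   ] [0.4937 0.1494 0.148 ]
```

send_rows --rows '[{"x": 1,"y": 0,"z": -20,"roll": 0,"hand": 70},{"x": 0,"y": 0,"z": -20,"roll": 0,"hand": 70},{"x": 0,"y": 0,"z": -20,"roll": 0,"hand": 70},{"x": 0,"y": 0,"z": -15,"roll": 0,"hand": 70},{"x": 0,"y": 0,"z": -15,"roll": 0,"hand": 70},{"x": 0,"y": 0,"z": -10,"roll": 0,"hand": 70},{"x": 0,"y": 0,"z": -5,"roll": 0,"hand": 70},{"x": 0,"y": 0,"z": 0,"roll": 0,"hand": 70},{"x": 0,"y": 0,"z": 0,"roll": 0,"hand": 70}]'

```text
time: 3.15
position: [0.4932, 0.1502, 0.1878]
tool_rot: [-3.131, -0.257, -0.001]
ft_force: [0.1, -0.3, -0.2]
grip_width: 0.804
grip_force: 0.0
```

Run:
```python
from bench import *
import cv2,pickle
s=get_state();c=get_calibration("wrist");i=get_image("wrist");cv2.imwrite("pics/w3.png",i[60:400])
pickle.dump(c,open("c3.pkl","wb"));print(s["position"],s["tool_rot"],s["ft_force"],s["time"])
```

```text
[0.49317678 0.15019011 0.18783187] [-3.13098122e+00 -2.57007879e-01 -1.43034445e-03] [ 0.10157503 -0.3488334  -0.20406422] 3.15
```

View pics/w3.png

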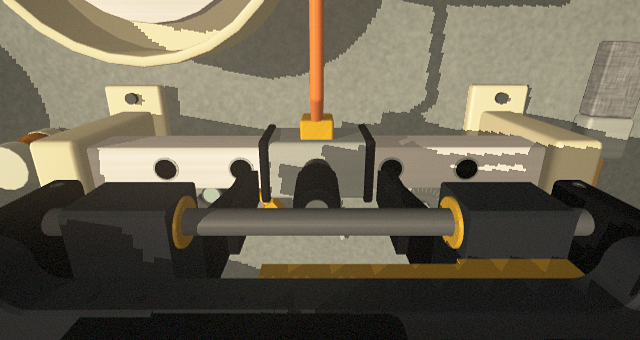

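The knob at (317,200) sits midway between the fingertips (258 and 377). The holes are symmetric about x≈316. I'll close gently.

send_rows --force 16 --rows '[{"x": 0,"y": 0,"z": 0,"roll": 0,"hand": 40},{"x": 0,"y": 0,"z": 0,"roll": 0,"hand": 30},{"x": 0,"y": 0,"z": 0,"roll": 0,"hand": 26},{"x": 0,"y": 0,"z": 0,"roll": 0,"hand": 23},{"x": 0,"y": 0,"z": 0,"roll": 0,"hand": 20},{"x": 0,"y": 0,"z": 0,"roll": 0,"hand": 16},{"x": 0,"y": 0,"z": 0,"roll": 0,"hand": 12},{"x": 0,"y": 0,"z": 0,"roll": 0,"hand": 12},{"x": 0,"y": 0,"z": 0,"roll": 0,"hand": 12}]'

```text
time: 4.1
position: [0.4928, 0.1501, 0.1873]
tool_rot: [-3.131, -0.257, 0.0]
ft_force: [-0.4, -0.2, -0.9]
grip_width: 0.269
grip_force: 16.0
```

send_rows --rows '[{"x": 0,"y": 0,"z": 2,"roll": 0,"hand": 12},{"x": 0,"y": 0,"z": 2,"roll": 0,"hand": 12},{"x": 0,"y": 0,"z": 2,"roll": 0,"hand": 12},{"x": 0,"y": 0,"z": 2,"roll": 0,"hand": 12},{"x": 0,"y": 0,"z": 2,"roll": 0,"hand": 12},{"x": 0,"y": 0,"z": 2,"roll": 0,"hand": 12},{"x": 0,"y": 0,"z": 1,"roll": 0,"hand": 12},{"x": 0,"y": 0,"z": 1,"roll": 0,"hand": 12},{"x": 0,"y": 0,"z": 0,"roll": 0,"hand": 12},{"x": 0,"y": 0,"z": 0,"roll": 0,"hand": 12}]'

```text
time: 5.1
position: [0.4927, 0.15, 0.2012]
tool_rot: [-3.131, -0.257, 0.0]
ft_force: [2.5, 2.3, -10.3]
grip_width: 0.269
grip_force: 16.0
```

send_rows --rows '[{"x": -0.4,"y": 2.5,"z": 0,"roll": 0,"hand": 12},{"x": -0.8,"y": 5,"z": 0,"roll": 0,"hand": 12},{"x": -1,"y": 6,"z": 0,"roll": 0,"hand": 12},{"x": -1,"y": 6,"z": 0,"roll": 0,"hand": 12},{"x": -1,"y": 6,"z": 0,"roll": 0,"hand": 12},{"x": -1,"y": 6,"z": 0,"roll": 0,"hand": 12},{"x": -1,"y": 6,"z": 0,"roll": 0,"hand": 12},{"x": -1,"y": 6,"z": 0,"roll": 0,"hand": 12},{"x": -0.8,"y": 4.5,"z": 0,"roll": 0,"hand": 12},{"x": -0.2,"y": 1.5,"z": 0,"roll": 0,"hand": 12}]'

```text
time: 6.1
position: [0.4843, 0.2003, 0.2013]
tool_rot: [-3.131, -0.258, 0.0]
ft_force: [2.2, -1.9, -9.6]
grip_width: 0.27
grip_force: 16.0
```

Run:
```python
from bench import *
import cv2
i=get_image("wrist");i=get_image("wrist");s=get_state();cv2.imwrite("pics/w4.png",i[60:400])
print(s["position"],s["ft_force"],s["grip_width"],s["time"])
```

```text
[0.48430311 0.20036087 0.20128304] [ 2.60412609  1.39127947 -8.97836625] 0.2696781043161055 6.2
```

View pics/w4.png

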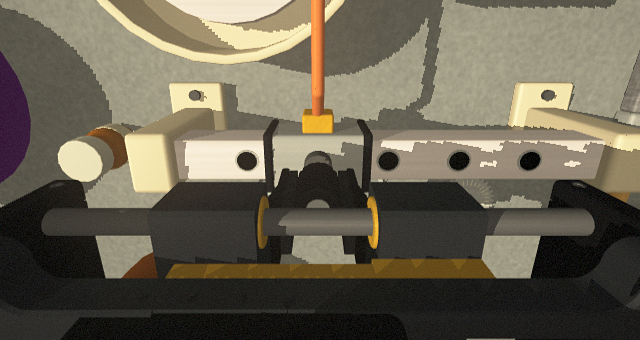

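The section is centred between the holes at 247 (+100) and 388 (0), so it stands over the +50 hole at about 317. I'll lower it now.

send_rows --rows '[{"x": 0,"y": -0.4,"z": -2,"roll": 0,"hand": 12},{"x": 0,"y": 0,"z": -2,"roll": 0,"hand": 12},{"x": 0,"y": 0,"z": -2,"roll": 0,"hand": 12},{"x": 0,"y": 0,"z": -2,"roll": 0,"hand": 12},{"x": 0,"y": 0,"z": -2,"roll": 0,"hand": 12},{"x": 0,"y": 0,"z": -2,"roll": 0,"hand": 12},{"x": 0,"y": 0,"z": -1,"roll": 0,"hand": 12},{"x": 0,"y": 0,"z": -1,"roll": 0,"hand": 12},{"x": 0,"y": 0,"z": 0,"roll": 0,"hand": 12},{"x": 0,"y": 0,"z": 0,"roll": 0,"hand": 12}]'

```text
time: 7.2
position: [0.4846, 0.1992, 0.1874]
tool_rot: [3.131, 0.257, -0.0]
ft_force: [-0.2, 1.9, -6.1]
grip_width: 0.269
grip_force: 16.0
```

The hand still carries about 6 N of spring force, so the pin is just short of seated. I'll lower a little more.

send_rows --rows '[{"x": 0,"y": 0,"z": -0.5,"roll": 0,"hand": 12},{"x": 0,"y": 0,"z": -0.5,"roll": 0,"hand": 12},{"x": 0,"y": 0,"z": 0,"roll": 0,"hand": 12},{"x": 0,"y": 0,"z": 0,"roll": 0,"hand": 12}]'

```text
time: 7.6
position: [0.4847, 0.1992, 0.1872]
tool_rot: [3.131, 0.257, 0.001]
ft_force: [-3.8, -0.8, 6.4]
grip_width: 0.274
grip_force: 16.0
```

send_rows --rows '[{"x": 0,"y": 0,"z": 0.3,"roll": 0,"hand": 12},{"x": 0,"y": 0,"z": 0,"roll": 0,"hand": 12},{"x": 0,"y": 0,"z": 0,"roll": 0,"hand": 12}]'

```text
time: 7.9
position: [0.4847, 0.1992, 0.1872]
tool_rot: [3.131, 0.257, 0.001]
ft_force: [-3.1, 0.4, 5.9]
grip_width: 0.271
grip_force: 16.0
```

Run:
```python
from bench import *
import cv2,numpy as np
i=get_image("scene");s=get_state();w=get_image("wrist")
print(s["position"],s["ft_force"],s["grip_width"],s["time"])
a=cv2.resize(i[170:270,230:430],None,fx=4,fy=4,interpolation=cv2.INTER_CUBIC)[:300]
cv2.imwrite("pics/f.png",np.vstack([a,cv2.resize(w[120:307,70:570],(800,299))]))
```

```text
[0.48468076 0.19919848 0.18720789] [-3.65587524  0.14168042  6.06107491] 0.27299007497678984 7.95
```

View pics/f.png

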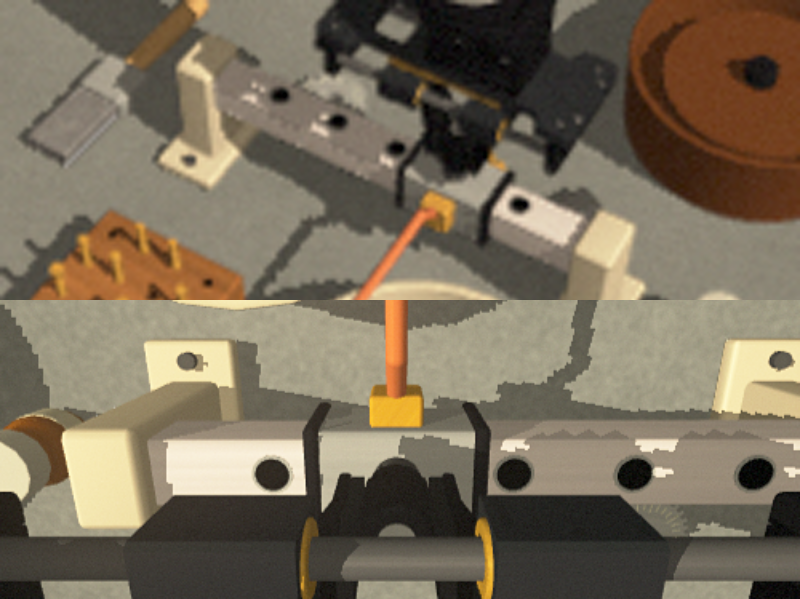

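The pictures show the section in the +50 hole, with one hole free on the pan side and three on the other. The hand is back at its pin-home height with firm contact below, so the pin is seated, and the other things lie where they were.

```bash
python3 -c "
from bench import *
print(close_job())"
```

```text
the job is handed in; nothing more can be done
None
```

The tube section now sits one hole nearer the lap pan (rail y = +50 mm) with the pin down. The gripper still holds the knob at 16 N per finger, nothing else was moved, and the job was handed in at about 8 s; the verdict was not shown.

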